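# Gauge the pin from the olive cup

### The arm

A 6-joint arm with a two-finger parallel gripper is mounted at the origin on the work surface. World frame = base frame: x ahead of the robot, y to its left, z up, the work surface at z = 0. Lengths are in mm, angles in rad, forces in N, time in s.
With the tool pointing down it reaches from about 350 to 875 mm from the base axis. Payload 4.2 kg.
Tool frame: the origin (TCP) lies at the very end of the fingers, on their centre line; the grasp point (between the pads) lies 19 mm behind it; z points along the fingers, y is the line along which they close (so a half turn about z gives the same grasp; the last joint's range is limited). The gripper opens to 85 mm and grips with 20 to 120 N. Pads are 22 mm wide; open, the fingers measure 114 mm over their backs; the gripper's body (76 mm by 85 mm) begins 54 mm behind the grasp point. The pads swing forward as they close: fully open they stand 13 mm farther back than shut.
Start: joints at [1.369, 0.385, 0.008, 0, -1.194, -0.259], TCP at [277.882, 559.804, 198.612] pointing down, gripper open.
Joint ranges: [-3.14, 3.14], [-1.21, 2.06], [-1.07, 1.41], [-3.16, 2.05], [-2.99, -0.16], [-3.1, 3.1]. Speed limits (rad/s): [2.79, 2.79, 3.14, 3.14, 3.14, 3.14].

### API

Orientations are given as a unit quaternion [x, y, z, w].
In Python, from bench import arm, optics gives the robot as it stands. The module is installed in compiled form; this text tells all that it offers.
- The arm moves only by the tool step_arm, never from a script. Its argument "motion" is a list of rows, each an object with "dr": the turn, a rotation vector about the tool's x, y, z in units of 8 degrees (1.0 is 8 degrees), a list of three; "slide": the shift along the tool's x, y, z in mm, a list of three; "jaw": the finger opening in mm, from 0 to 85.4. A call has exactly 8 rows; each row is the pose to reach, as a shift and turn from the pose commanded when the call began, along the tool's axes at that moment; what a row does not reach only later rows make up. A row lasts 1/8 s, in which the tool goes at most 62.5 mm and 10.7 degrees, less where a joint would pass 70% of its speed; a pose out of reach is approached as far as the arm can. A call with a gripper value outside its range is refused whole. The fingers move at their own pace and stop on an object; the grip force is fixed at half the most. Time passes only in rows, so rows that repeat a pose let the fingers close, or fill a call up. It gives the time, the measured TCP pose, the force, the opening and the grip force at its end, in the units of the state.
- arm.read_state(): the state, without advancing time (a new reading comes with each control period).
- optics.get_image(name): name is "scene" or "side" or "wrist"; returns the picture (384x512x3 uint8, blue, green, red); there is no depth.
- optics.camera_info(name): a dict with "camera_matrix" (3x3 intrinsics, pixels), "view" (4x4, takes a point from world to camera coordinates); the wrist camera has in their place "T_tool_cam" (4x4, takes a point from camera to tool coordinates, whose origin is the TCP and whose axes are the flange's). Camera axes: x right, y up, looking along -z (the intrinsics and any distortion apply to the point x, -y, -z); pixel columns grow to the right and rows downward; lengths in mm; the calibration is good to about 2 mm. The wrist camera is an equidistant fisheye: a pixel r from the principal point sees the ray r / f radians off the axis. A picture is of the moment at which its call begins: read the wrist's pose just before it. camera_info takes no time and is no camera call.
- arm.job_done(): hands the job in; it is judged then, once.
The state is a dict: "clock": time; "joints": joint angles; "joint_vel": joint speeds; "joint_efforts": joint torques, N m; "position": TCP position; "ee_rot": TCP orientation; "contact_force": force on the tool from outside, world axes, zero at the start; "wrist_torque": the same for the moment, N m; "gripper_width": finger opening in mm; "grasp_force": force on a finger pad.
Only numpy, scipy, OpenCV 4.12 (cv2) and the standard library are available. Lean on these libraries where they do the work, as an engineer would, in place of code of your own. Each camera call takes 0.05 s, during which the arm holds its last target. There are 200 camera calls.

### The job

Take the titanium pin that stands in the olive cup, feel for the hole in the floating gauge bar that matches its shank diameter (the tightest one the shank goes into), and let it down until its head lies flat on the bar. Go gently, pressing on the gauge with no more than 25 N; then let go. Leave the two pins in the grey strip and everything else where they are.

Things in the scene. Friction and masses are not known exactly. Their poses are not given: they have to be found in the camera images.
- pin_small_mid (a point): Titanium pin, head up, 54 mm long: flat round head 21 mm in diameter, 14 mm tall; below it 26.5 mm of plain shank 10 mm in diameter, a 1.5 mm taper and a 12 mm threaded end 9.2 mm in diameter (dark rings). About 35 g. The point is mid-length on its axis, 27 mm above the tip; z points to the head. Stands upright by its head in the olive cup or the grey strip; which pin is in the cup changes.
- pin_medium_mid (a point): Titanium pin, head up, 54 mm long: flat round head 24 mm in diameter, 14 mm tall; below it 26.5 mm of plain shank 12.5 mm in diameter, a 1.5 mm taper and a 12 mm threaded end 11.7 mm in diameter (dark rings). About 45 g. The point is mid-length on its axis, 27 mm above the tip; z points to the head. Stands upright by its head in the olive cup or the grey strip; which pin is in the cup changes.
- pin_large_mid (a point): Titanium pin, head up, 54 mm long: flat round head 27 mm in diameter, 14 mm tall; below it 26.5 mm of plain shank 15 mm in diameter, a 1.5 mm taper and a 12 mm threaded end 14.2 mm in diameter (dark rings). About 60 g. The point is mid-length on its axis, 27 mm above the tip; z points to the head. Stands upright by its head in the olive cup or the grey strip; which pin is in the cup changes.
- gauge: Fixed blue gauge frame, 64 (x) by 256 (y) mm, its end cheeks 56 mm high. Origin: centre of its underside, on the table; y runs along the row of holes, z up. It carries an aluminium bar, 52 by 198 by 20 mm, top 60 mm above the table, open below its middle holes. The bar slides along y in the frame, stiffly (about 10 N), not across or up and down. Metal on metal: even touching it at 15 mm/s can give a 20 N knock. A seated pin's mid point is 47 mm above the table.
- row_mid (a point): Point of the frame (not of the bar) at the bar's top face; axes as the frame. With the bar in mid-play, through holes for shanks of 7.5, 10, 12.5, 15, 17.5 mm lie at y = +72, +36, 0, -36, -72 mm from here, x = 0. Each is 1 mm wider, with a 0.5 mm chamfer; a red stripe as long as the shank is thick marks it. The bar stands anywhere up to 14 mm either way along y from mid-play: no pose shows where.
- cup: Fixed olive plastic parts cup, thick-walled, 56 mm in diameter and 46 mm high, with a 17 mm bore. The pin to be gauged hangs in it with its head resting on the rim. Origin: centre of the underside, on the table.
- strip: Fixed grey storage strip, 44 (x) by 130 (y) by 46 mm, with two 17 mm bores at y = +35 and -35 mm, in which the other two pins hang by their heads. Origin: centre of the underside.
- washers_mid (a point): Loose stack of copper crush washers, 34 mm in diameter, 24 mm high (keeps together); the point is its middle. Leave alone.
- screwdriver_grip (a point): Orange-handled torque screwdriver lying on the ledge, about 200 mm long; the point is on its handle. Leave alone.
- jar_mid (a point): Small closed jar, 56 mm in diameter, 70 mm high; the point is its middle. Leave alone.
- wrench_grip (a point): Steel wrench lying on the ledge; the point is on its handle. Leave alone.

How it is judged (in metres and radians):
On the way, in this order (a step that is already met when the one before it is completed fails the run):
1. the pin from the cup is lifted clear (((height (world z) of pin_small_mid above 0.09 m and horizontal distance between each of pin_medium_mid, pin_large_mid and strip below 0.05 m and distance of each of pin_medium_mid, pin_large_mid from where it was at the start of the episode below 0.012 m) or (height (world z) of pin_medium_mid above 0.09 m and horizontal distance between each of pin_small_mid, pin_large_mid and strip below 0.05 m and distance of each of pin_small_mid, pin_large_mid from where it was at the start of the episode below 0.012 m) or (height (world z) of pin_large_mid above 0.09 m and horizontal distance between each of pin_small_mid, pin_medium_mid and strip below 0.05 m and distance of each of pin_small_mid, pin_medium_mid from where it was at the start of the episode below 0.012 m))), for 0.1 s.
2. the pin's threaded end is in the hole that matches its shank (((x of pin_small_mid in the frame of gauge between -0.004 and 0.004 m and y of pin_small_mid in the frame of gauge between 0.02 and 0.052 m and z of pin_small_mid in the frame of gauge between 0.04 and 0.083 m) or (x of pin_medium_mid in the frame of gauge between -0.004 and 0.004 m and y of pin_medium_mid in the frame of gauge between -0.016 and 0.016 m and z of pin_medium_mid in the frame of gauge between 0.04 and 0.083 m) or (x of pin_large_mid in the frame of gauge between -0.004 and 0.004 m and y of pin_large_mid in the frame of gauge between -0.052 and -0.02 m and z of pin_large_mid in the frame of gauge between 0.04 and 0.083 m))), for 0.1 s.
At the end, for the whole second after the job is handed in: The pin from the olive cup stands in the gauge hole of its own nominal diameter, upright (within 0.08 rad), its head flat on the bar (pin middle 47 mm above the table within 2 mm), and released; the other two pins are still in the grey strip, within 12 mm of where they were (((x of pin_small_mid in the frame of gauge between -0.004 and 0.004 m and y of pin_small_mid in the frame of gauge between 0.02 and 0.052 m and z of pin_small_mid in the frame of gauge between 0.045 and 0.049 m and angle between pin_small_mid's own z axis and vertical below 0.08 rad and horizontal distance between each of pin_medium_mid, pin_large_mid and strip below 0.05 m and distance of each of pin_medium_mid, pin_large_mid from where it was at the start of the episode below 0.012 m) or (x of pin_medium_mid in the frame of gauge between -0.004 and 0.004 m and y of pin_medium_mid in the frame of gauge between -0.016 and 0.016 m and z of pin_medium_mid in the frame of gauge between 0.045 and 0.049 m and angle between pin_medium_mid's own z axis and vertical below 0.08 rad and horizontal distance between each of pin_small_mid, pin_large_mid and strip below 0.05 m and distance of each of pin_small_mid, pin_large_mid from where it was at the start of the episode below 0.012 m) or (x of pin_large_mid in the frame of gauge between -0.004 and 0.004 m and y of pin_large_mid in the frame of gauge between -0.052 and -0.02 m and z of pin_large_mid in the frame of gauge between 0.045 and 0.049 m and angle between pin_large_mid's own z axis and vertical below 0.08 rad and horizontal distance between each of pin_small_mid, pin_medium_mid and strip below 0.05 m and distance of each of pin_small_mid, pin_medium_mid from where it was at the start of the episode below 0.012 m))); the robot touches nothing.
It fails at once if something presses on the gauge with more than 25 N (contact force between anything else and gauge above 25 N).
It fails at once if a bystander (washer stack, screwdriver, jar, wrench) is moved more than 15 mm (distance of any of washers_mid, screwdriver_grip, jar_mid, wrench_grip from where it was at the start of the episode above 0.015 m).
It fails at once if a second pin is disturbed (two of the three pins moved by more than 30 mm) (distance of each of pin_small_mid, pin_medium_mid from where it was at the start of the episode above 0.03 m or distance of each of pin_small_mid, pin_large_mid from where it was at the start of the episode above 0.03 m or distance of each of pin_medium_mid, pin_large_mid from where it was at the start of the episode above 0.03 m).
It also fails if it takes over 72 s, if anything falls off the work surface, if the arm or the gripper's body presses on something with over 40 N, if the wrist force passes 120 N, or if a joint passes its speed limit or range.

## Working session

There is one attempt and no reset: what is moved stays moved. The work goes in short steps, Python scripts to look and compute and a tool call to move; the robot and the scene stay as the last step left them, time stands still between calls to the robot, and variables do not carry over. Pictures are saved under pics/ and viewed, at most 10 in all, crops included, and the job is handed in when it is done.

Besides the shell and the picture viewer there is one more tool, called after "Emit:" in YAML: its name, and indented under it one key for each argument. step_arm: Moves the arm, as the interface text tells. Its arguments: {"type":"object","properties":{"motion":{"type":"array","items":{"type":"object","properties":{"dr":{"type":"array","items":{"type":"number"}},"slide":{"type":"array","items":{"type":"number"}},"jaw":{"type":"number"}}}}},"required":["motion"]}

```bash
mkdir -p pics; python3 - <<'E'
from bench import arm, optics
import cv2,numpy as np
print(arm.read_state())
ims=[]
for n in ["scene","side","wrist"]:
    im=optics.get_image(n); np.save(f"pics/{n}.npy",im); ims.append(im); print(n,optics.camera_info(n))
cv2.imwrite("pics/a.png",cv2.resize(ims[0],(768,576)))
cv2.imwrite("pics/b.png",cv2.resize(ims[1],(768,576)))
E
```

```text
{'clock': 0.0, 'joints': array([ 1.36861151e+00,  3.85594554e-01,  6.63760117e-03, -5.15689525e-04,
       -1.19396583e+00, -2.58607713e-01]), 'joint_vel': array([ 0.00222031, -0.00151279,  0.00192694,  0.00132558, -0.0004302 ,
       -0.00026619]), 'joint_efforts': array([ 8.98837834e-05, -3.92293131e+01,  1.88407570e+01,  4.18629974e+00,
       -4.60485695e-03, -1.95956915e-06]), 'position': array([277.59972481, 559.25229869, 197.50083369]), 'ee_rot': array([ 9.73553671e-01, -2.28455819e-01, -2.09565703e-04,  1.06956257e-03]), 'contact_force': array([ 0.2819162 ,  0.67734184, -0.60281994]), 'wrist_torque': array([ 0.05659963, -0.01023884,  0.02484264]), 'grasp_force': 0.0, 'gripper_width': 85.35440152831376}
scene {'camera_matrix': array([[443.10592427,   0.        , 262.06448633],
       [  0.        , 443.10592427, 192.8006665 ],
       [  0.        ,   0.        ,   1.        ]]), 'view': array([[ 8.66695146e-01,  4.98771665e-01,  8.14563649e-03,
        -4.64430067e+02],
       [-3.17883283e-01,  5.39641244e-01,  7.79575235e-01,
         1.35817390e+02],
       [ 3.84434316e-01
[... 511 characters left out ...]
 [-4.36724425e-01, -5.36898361e-01,  7.21811559e-01,
        -1.01347749e+03],
       [ 0.00000000e+00,  0.00000000e+00,  0.00000000e+00,
         1.00000000e+00]])}
wrist {'camera_matrix': array([[297.31863964,   0.        , 256.59448978],
       [  0.        , 297.31863964, 192.65311363],
       [  0.        ,   0.        ,   1.        ]]), 'T_tool_cam': array([[ 6.37524762e-04,  9.46961678e-01,  3.21345878e-01,
         8.25039323e+01],
       [ 9.99999663e-01, -4.37365070e-04, -6.95065974e-04,
        -2.09992101e-01],
       [-5.17655379e-04,  3.21346213e-01, -9.46961638e-01,
        -1.75427980e+02],
       [ 0.00000000e+00,  0.00000000e+00,  0.00000000e+00,
         1.00000000e+00]])}
```

View pics/a.png

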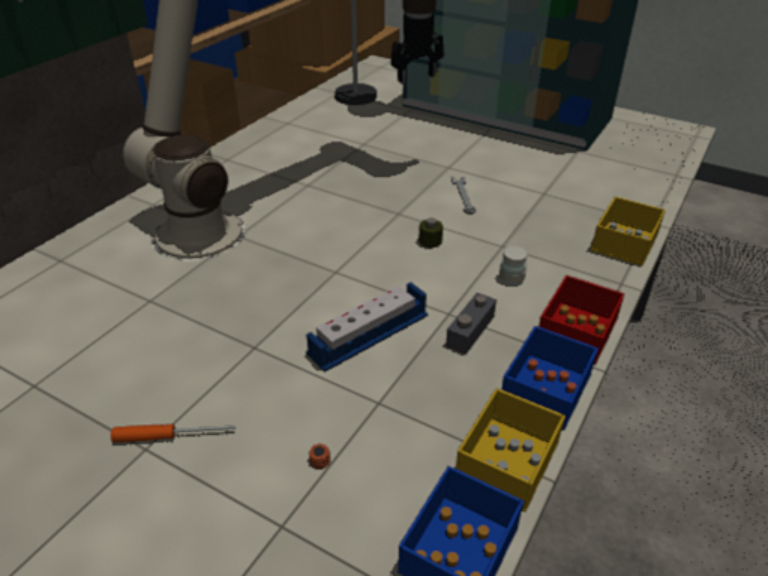

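View pics/b.png

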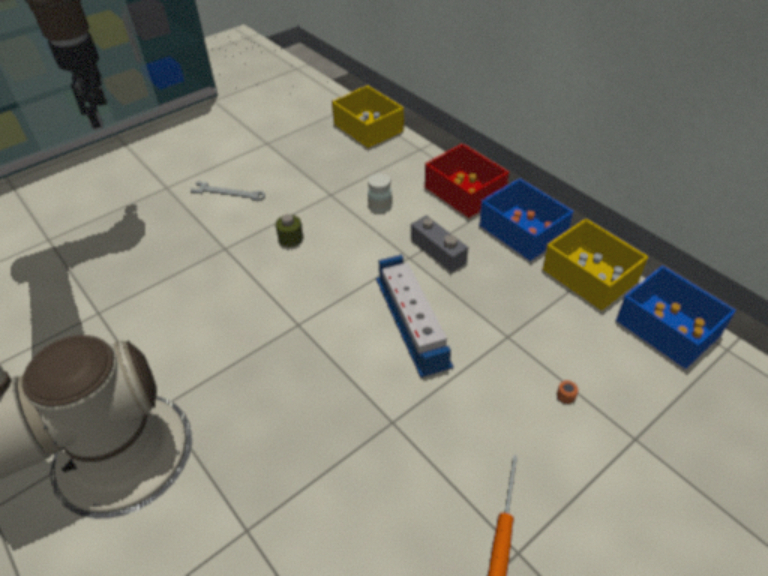

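Scene view: olive cup at (430,232), gauge bar from (335,328) to (405,297), strip at (470,322). Side view: cup at (288,230), gauge from (392,270) to (432,345), strip at (438,243), all in doubled pixels.

```bash
cat > h.py <<'E'
import numpy as np, cv2
from scipy.spatial.transform import Rotation as R
from bench import arm, optics
def ray(n,uv,st=None):
    c=optics.camera_info(n);K=c["camera_matrix"];u=(uv[0]-K[0,2])/K[0,0];v=(uv[1]-K[1,2])/K[1,1]
    if n!="wrist":
        V=c["view"];d=np.array([u,-v,-1]);Rt=V[:3,:3].T;return -Rt@V[:3,3],Rt@d
    r=np.hypot(u,v);s=np.sin(r)/r if r>1e-9 else 1
    d=np.array([u*s,-v*s,-np.cos(r)]);T=c["T_tool_cam"];Q=R.from_quat(st["ee_rot"]).as_matrix()
    return Q@T[:3,3]+st["position"],Q@T[:3,:3]@d
def onz(n,uv,z,st=None):
    o,d=ray(n,uv,st);return o+d*(z-o[2])/d[2]
def tri(rs):
    A=0;b=0
    for o,d in rs:
        d=d/np.linalg.norm(d);P=np.eye(3)-np.outer(d,d);A=A+P;b=b+P@o
    return np.linalg.solve(A,b)
def totool(st,dw): return R.from_quat(st["ee_rot"]).inv().apply(dw)
E
python3 - <<'E'
from h import *
pts={'cup':((430,226),(289,221),55),'barhi':((413,291),(392,265),58),'barlo':((323,338),(430,346),58),'strip1':((481,299),(427,222),58),'strip2':((465,321),(451,242),58),'jar':((514,252),(379,181),70),'wr':((463,195),(228,190),5),'was':((319,450),(567,386),24)}
for k,(a,b,z) in pts.items():
    a=np.array(a)/1.5;b=np.array(b)/1.5
    print(k,tri([ray("scene",a),ray("side",b)]).round(1),onz("scene",a,z).round(1),onz("side",b,z).round(1))
E
```

```text
cup [492.2 248.   44.6] [500.  229.6  55. ] [487.9 240.4  55. ]
barhi [574.4   9.8  45.6] [5.809e+02 1.000e-01 5.800e+01] [564.9  -3.3  58. ]
barlo [ 495.  -190.    43.6] [ 504.7 -203.3   58. ] [ 487.5 -197.3   58. ]
strip1 [705.7  51.6  52.4] [707.9  45.9  58. ] [700.9  46.2  58. ]
strip2 [704.8 -21.4  48.5] [708.5 -29.2  58. ] [696.1 -30.5  58. ]
jar [708.1 213.   66.5] [709.3 211.1  70. ] [703.9 206.9  70. ]
wr [469.3 482.4   0.6] [473.3 470.5   5. ] [468.6 481.1   5. ]
was [ 624.5 -391.1   22. ] [ 625.5 -392.9   24. ] [ 623.4 -391.2   24. ]
```

Emit:
step_arm:
  motion:
    - {"dr": [0,0,0],"slide": [40,23,0],"jaw": 85}
    - {"dr": [0,0,-0.2],"slide": [90,50,10],"jaw": 85}
    - {"dr": [0,0,-0.4],"slide": [140,80,20],"jaw": 85}
    - {"dr": [0,0,-0.6],"slide": [190,108,30],"jaw": 85}
    - {"dr": [0,0,-0.74],"slide": [240,136,40],"jaw": 85}
    - {"dr": [0,0,-0.74],"slide": [285,162,40],"jaw": 85}
    - {"dr": [0,0,-0.74],"slide": [320,182,40],"jaw": 85}
    - {"dr": [0,0,-0.74],"slide": [332,188,40],"jaw": 85}

```text
clock: 1.15
position: [492.3, 241.9, 158.3]
ee_rot: [0.984, -0.179, -0.0, 0.0]
contact_force: [-0.0, 0.4, 0.0]
gripper_width: 85.1
grasp_force: 0.0
```

```bash
python3 - <<'E'
from h import *
st=arm.read_state();im=optics.get_image("wrist")
print(st["position"],st["ee_rot"],st["contact_force"],st["gripper_width"],st["clock"])
np.save("pics/w1.npy",im);cv2.imwrite("pics/w1.png",cv2.resize(im,(768,576)))
E
```

```text
[492.3426839  241.88076548 158.31832927] [ 9.83815170e-01 -1.79185892e-01 -2.56773404e-04  2.49115929e-04] [-0.0256923   0.39060474  0.03979366] 85.0631978978653 1.15
```

View pics/w1.png

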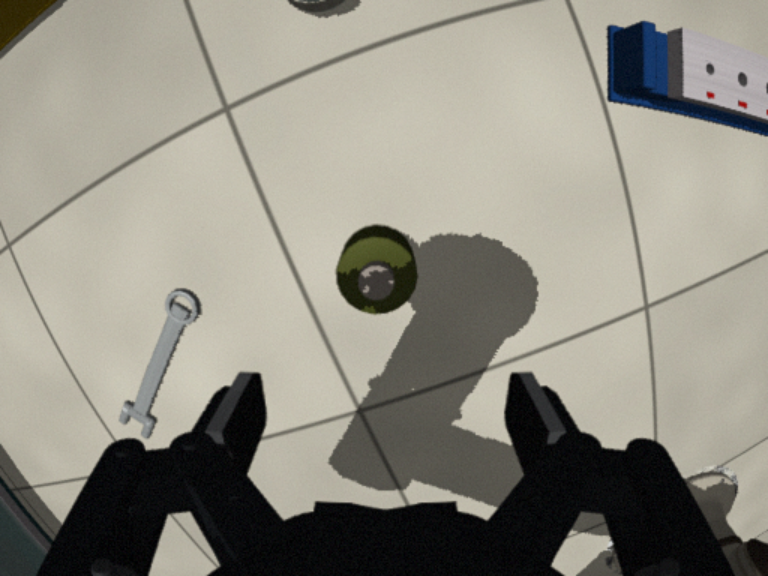

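Wrist view (doubled): pin head in the cup at (376,282), about 36 px across; cup outline centred (377,269); gauge is in the upper right.

```bash
python3 - <<'E'
from h import *
st=arm.read_state();im=np.load("pics/w1.npy")
hsv=cv2.cvtColor(im,cv2.COLOR_BGR2HSV)
print(hsv[180:196:3,234:268:3,1].tolist())
roi=np.zeros(im.shape[:2],np.uint8);roi[168:208,225:280]=1
m=((hsv[...,1]<70)&(roi>0)).astype(np.uint8)
n,l,s,c=cv2.connectedComponentsWithStats(m);print(s[1:][s[1:,4]>30],c[1:][s[1:,4]>30])
for z in(60,): 
  p=onz("wrist",(376/1.5,282/1.5),z,st);print("head",p.round(1))
  for k,i in enumerate(s):
    if k and i[4]>30:
      y=i[1]+i[3]/2;print(onz("wrist",(i[0]-.5,y),z,st).round(1),onz("wrist",(i[0]+i[2]-.5,y),z,st).round(1),onz("wrist",(i[0]+i[2]/2,i[1]),z,st).round(1),onz("wrist",(i[0]+i[2]/2,i[1]+i[3]),z,st).round(1))
# olive extents
m=((hsv[...,1]>100)&(hsv[...,0]>22)&(hsv[...,0]<45)).astype(np.uint8);m[:, :210]=0;m[:,290:]=0;m[:140]=0;m[220:]=0
print(cv2.boundingRect(m))
# table-frame: gauge holes
for uv in [(710,69),(742,79)]: print(onz("wrist",np.array(uv)/1.5,60,st).round(1))
E
```

```text
[[138, 164, 62, 33, 30, 35, 32, 33, 38, 46, 109, 148], [162, 128, 30, 27, 25, 37, 27, 43, 26, 29, 214, 196], [184, 127, 25, 22, 21, 17, 40, 34, 36, 20, 128, 140], [128, 255, 13, 36, 41, 26, 40, 31, 30, 27, 151, 193], [191, 139, 34, 25, 34, 29, 33, 32, 21, 53, 235, 132], [135, 124, 140, 36, 14, 42, 22, 25, 29, 132, 149, 115]]
[[259 168  21  40 225]
 [239 174  24  26 503]
 [225 189  17  19 123]] [[274.74666667 194.46222222]
 [250.3638171  186.68588469]
 [229.5203252  201.90243902]]
head [489.3 249.2  60. ]
[486.7 242.1  60. ] [479.5 223.   60. ] [501.7 225.4  60. ] [463.3 239.2  60. ]
[494.4 259.8  60. ] [486.3 238.1  60. ] [502.3 243.9  60. ] [477.7 253.3  60. ]
[488.3 277.2  60. ] [482.4 261.5  60. ] [494.3 265.2  60. ] [475.9 272.6  60. ]
(225, 151, 53, 58)
[557.5 -34.4  60. ]
[545.  -67.7  60. ]
```

Emit:
step_arm:
  motion:
    - {"dr": [0,0,0],"slide": [-4.3,-5.7,10],"jaw": 60}
    - {"dr": [0,0,0],"slide": [-4.3,-5.7,25],"jaw": 60}
    - {"dr": [0,0,0],"slide": [-4.3,-5.7,40],"jaw": 60}
    - {"dr": [0,0,0],"slide": [-4.3,-5.7,55],"jaw": 60}
    - {"dr": [0,0,0],"slide": [-4.3,-5.7,65],"jaw": 60}
    - {"dr": [0,0,0],"slide": [-4.3,-5.7,70],"jaw": 60}
    - {"dr": [0,0,0],"slide": [-4.3,-5.7,70],"jaw": 60}
    - {"dr": [0,0,0],"slide": [-4.3,-5.7,70],"jaw": 60}

```text
clock: 2.2
position: [490.0, 250.9, 89.2]
ee_rot: [0.984, -0.178, 0.0, -0.0]
contact_force: [-0.3, 0.5, 0.4]
gripper_width: 60.1
grasp_force: 0.0
```

```bash
python3 - <<'E'
from h import *
st=arm.read_state();im=optics.get_image("wrist")
print(st["position"],st["ee_rot"],st["gripper_width"])
np.save("pics/w2.npy",im);cv2.imwrite("pics/w2.png",cv2.resize(im[150:342,128:384],(768,576)))
E
```

```text
[490.0395137  250.85865909  89.16116186] [ 9.84067986e-01 -1.77791528e-01  4.19560915e-04 -4.42195357e-04] 60.08048594484246
```

View pics/w2.png

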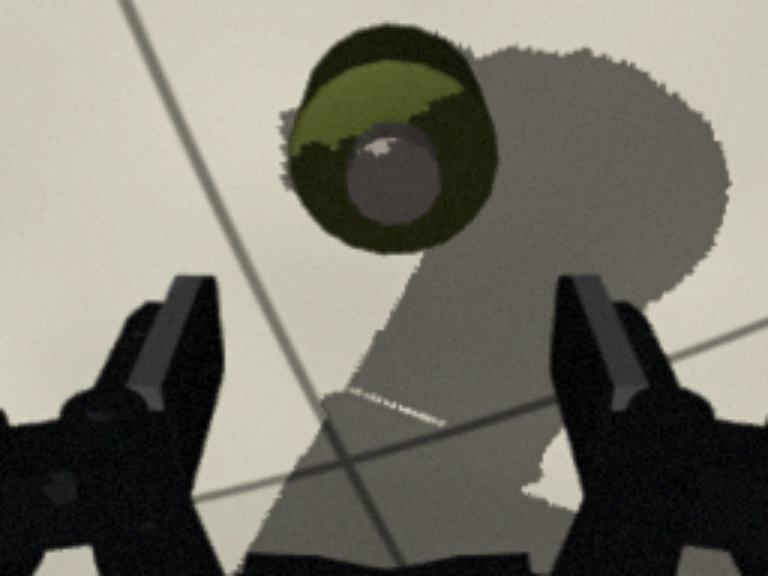

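Close crop (3x): head top disc centred (393,178), edges at x 346 and 440; fingertips at (195,275) and (580,275).

```bash
python3 - <<'E'
from h import *
st=arm.read_state()
f=lambda u,v:onz("wrist",(128+(u-1)/3,150+(v-1)/3),60,st)
c=f(393,178);a=f(346,178);b=f(440,178);t=f(393,224)
print(c.round(1),np.linalg.norm(a-b),2*np.linalg.norm(t-c),totool(st,c-st["position"]).round(1))
E
```

```text
[489.8 249.4  60. ] 23.253422726780546 25.05067048234332 [ 0.3  1.5 29.2]
```

Emit:
step_arm:
  motion:
    - {"dr": [0,0,0],"slide": [0.3,1.5,10],"jaw": 60}
    - {"dr": [0,0,0],"slide": [0.3,1.5,20],"jaw": 60}
    - {"dr": [0,0,0],"slide": [0.3,1.5,30],"jaw": 60}
    - {"dr": [0,0,0],"slide": [0.3,1.5,37],"jaw": 60}
    - {"dr": [0,0,0],"slide": [0.3,1.5,40],"jaw": 60}
    - {"dr": [0,0,0],"slide": [0.3,1.5,40],"jaw": 50}
    - {"dr": [0,0,0],"slide": [0.3,1.5,40],"jaw": 35}
    - {"dr": [0,0,0],"slide": [0.3,1.5,40],"jaw": 28}

```text
clock: 3.25
position: [489.6, 249.3, 49.0]
ee_rot: [0.984, -0.178, 0.0, -0.0]
contact_force: [-1.0, -0.0, 0.1]
gripper_width: 28.1
grasp_force: 0.0
```

Emit:
step_arm:
  motion:
    - {"dr": [0,0,0],"slide": [0,0,0],"jaw": 20}
    - {"dr": [0,0,0],"slide": [0,0,0],"jaw": 15}
    - {"dr": [0,0,0],"slide": [0,0,0],"jaw": 10}
    - {"dr": [0,0,0],"slide": [0,0,0],"jaw": 10}
    - {"dr": [0,0,0],"slide": [0,0,0],"jaw": 10}
    - {"dr": [0,0,0],"slide": [0,0,-1],"jaw": 10}
    - {"dr": [0,0,0],"slide": [0,0,-4],"jaw": 10}
    - {"dr": [0,0,0],"slide": [0,0,-8],"jaw": 10}

```text
clock: 4.25
position: [489.4, 249.2, 56.9]
ee_rot: [0.984, -0.178, 0.0, -0.0]
contact_force: [-0.6, -0.2, 0.1]
gripper_width: 10.2
grasp_force: 0.0
```

```bash
python3 - <<'E'
from h import *
st=arm.read_state();im=optics.get_image("wrist")
print(st["position"],st["contact_force"])
cv2.imwrite("pics/w3.png",cv2.resize(im[150:342,128:384],(768,576)))
E
```

```text
[489.40629256 249.15597514  56.87838366] [-0.59492594 -0.23005714  0.14456023]
```

View pics/w3.png

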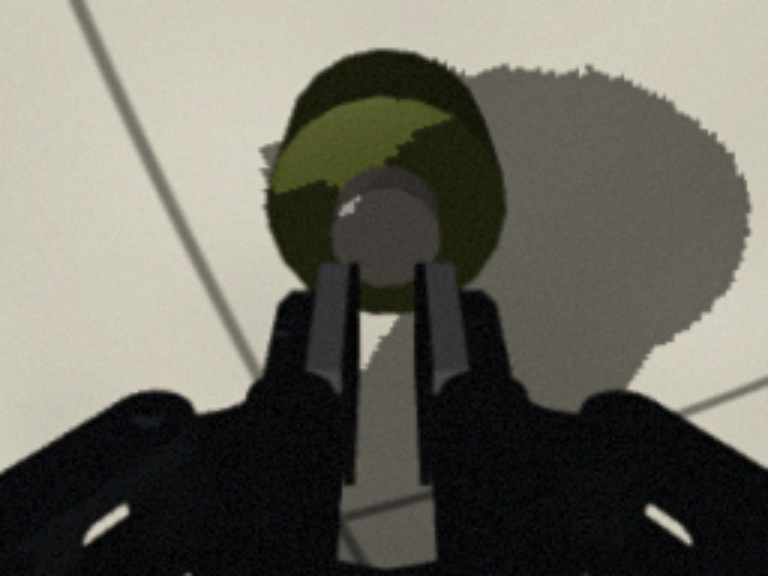

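The fingers closed above the head: the tips (row 265) look well short of the stated TCP. I'll check tip height with the fixed cameras before going lower.

```bash
python3 - <<'E'
from h import *
out=[];p=np.r_[489.4,249.2,65,1]
for n,s in(("scene",8),("side",8)):
    im=optics.get_image(n);np.save(f"pics/{n}2.npy",im);c=optics.camera_info(n);q=c["view"]@p
    K=c["camera_matrix"];
    pr=lambda z:(lambda q:(K[0,2]+K[0,0]*q[0]/-q[2],K[1,2]+K[1,1]*q[1]/q[2]))(c["view"]@np.r_[489.4,249.2,z,1])
    u,v=map(int,pr(65));x0,y0=u-24,v-36
    print(n,"origin",x0,y0,{z:tuple(((np.array(pr(z))-[x0,y0])*8).round()) for z in(46,57,60,80,100)})
    out.append(cv2.resize(im[y0:y0+60,x0:x0+48],None,fx=8,fy=8))
cv2.imwrite("pics/c1.png",np.clip(np.hstack(out).astype(float)*1.8,0,255).astype(np.uint8))
E
```

```text
scene origin 262 108 {46: (np.float64(196.0), np.float64(330.0)), 57: (np.float64(197.0), np.float64(309.0)), 60: (np.float64(197.0), np.float64(303.0)), 80: (np.float64(199.0), np.float64(263.0)), 100: (np.float64(201.0), np.float64(223.0))}
side origin 167 107 {46: (np.float64(199.0), np.float64(327.0)), 57: (np.float64(195.0), np.float64(306.0)), 60: (np.float64(194.0), np.float64(300.0)), 80: (np.float64(187.0), np.float64(261.0)), 100: (np.float64(180.0), np.float64(220.0))}
```

View pics/c1.png

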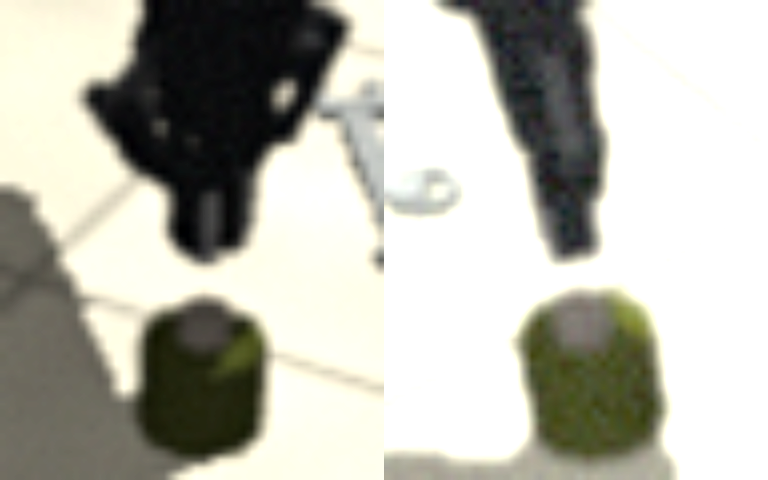

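Both views show the tips about 25 mm above the head (tips at row ~255, head top ~row 310), so the fingers end about 25 mm behind the reported TCP. I'll lower in steps and feel for the head.

Emit:
step_arm:
  motion:
    - {"dr": [0,0,0],"slide": [0,0,0],"jaw": 40}
    - {"dr": [0,0,0],"slide": [0,0,0],"jaw": 40}
    - {"dr": [0,0,0],"slide": [0,0,0],"jaw": 40}
    - {"dr": [0,0,0],"slide": [0,0,6],"jaw": 40}
    - {"dr": [0,0,0],"slide": [0,0,12],"jaw": 40}
    - {"dr": [0,0,0],"slide": [0,0,18],"jaw": 40}
    - {"dr": [0,0,0],"slide": [0,0,22],"jaw": 40}
    - {"dr": [0,0,0],"slide": [0,0,24],"jaw": 40}

```text
clock: 5.4
position: [489.3, 249.0, 32.2]
ee_rot: [0.984, -0.178, -0.0, 0.0]
contact_force: [-0.0, 0.2, 0.1]
gripper_width: 39.9
grasp_force: 0.0
```

Emit:
step_arm:
  motion:
    - {"dr": [0,0,0],"slide": [0,0,0],"jaw": 32}
    - {"dr": [0,0,0],"slide": [0,0,0],"jaw": 28}
    - {"dr": [0,0,0],"slide": [0,0,0],"jaw": 25}
    - {"dr": [0,0,0],"slide": [0,0,0],"jaw": 20}
    - {"dr": [0,0,0],"slide": [0,0,0],"jaw": 18}
    - {"dr": [0,0,0],"slide": [0,0,0],"jaw": 18}
    - {"dr": [0,0,0],"slide": [0,0,0],"jaw": 18}
    - {"dr": [0,0,0],"slide": [0,0,0],"jaw": 18}

```text
clock: 6.4
position: [489.4, 249.1, 32.6]
ee_rot: [0.984, -0.178, -0.0, 0.0]
contact_force: [0.4, -0.5, -0.1]
gripper_width: 17.8
grasp_force: 0.0
```

Emit:
step_arm:
  motion:
    - {"dr": [0,0,0],"slide": [0,0,0],"jaw": 40}
    - {"dr": [0,0,0],"slide": [0,0,0],"jaw": 40}
    - {"dr": [0,0,0],"slide": [0,0,0],"jaw": 40}
    - {"dr": [0,0,0],"slide": [0,0,2],"jaw": 40}
    - {"dr": [0,0,0],"slide": [0,0,4],"jaw": 40}
    - {"dr": [0,0,0],"slide": [0,0,6],"jaw": 40}
    - {"dr": [0,0,0],"slide": [0,0,8],"jaw": 40}
    - {"dr": [0,0,0],"slide": [0,0,8],"jaw": 40}

```text
clock: 7.4
position: [489.3, 249.0, 24.4]
ee_rot: [0.984, -0.178, -0.0, 0.0]
contact_force: [0.3, 0.9, -0.4]
gripper_width: 40.0
grasp_force: 0.0
```

Emit:
step_arm:
  motion:
    - {"dr": [0,0,0],"slide": [0,0,0],"jaw": 32}
    - {"dr": [0,0,0],"slide": [0,0,0],"jaw": 28}
    - {"dr": [0,0,0],"slide": [0,0,0],"jaw": 25}
    - {"dr": [0,0,0],"slide": [0,0,0],"jaw": 20}
    - {"dr": [0,0,0],"slide": [0,0,0],"jaw": 18}
    - {"dr": [0,0,0],"slide": [0,0,0],"jaw": 18}
    - {"dr": [0,0,0],"slide": [0,0,0],"jaw": 18}
    - {"dr": [0,0,0],"slide": [0,0,0],"jaw": 18}

```text
clock: 8.4
position: [489.5, 249.2, 25.0]
ee_rot: [0.984, -0.178, 0.0, -0.0]
contact_force: [-1.7, -0.2, 5.6]
gripper_width: 19.2
grasp_force: 52.7
```

Emit:
step_arm:
  motion:
    - {"dr": [0,0,0],"slide": [0,0,0],"jaw": 36}
    - {"dr": [0,0,0],"slide": [0,0,0],"jaw": 36}
    - {"dr": [0,0,0],"slide": [0,0,0],"jaw": 36}
    - {"dr": [0,0,0],"slide": [0,0,0],"jaw": 36}
    - {"dr": [0,0,0],"slide": [0,0,1],"jaw": 36}
    - {"dr": [0,0,0],"slide": [0,0,3],"jaw": 36}
    - {"dr": [0,0,0],"slide": [0,0,5],"jaw": 36}
    - {"dr": [0,0,0],"slide": [0,0,5],"jaw": 36}

```text
clock: 9.4
position: [489.2, 249.0, 19.4]
ee_rot: [0.984, -0.178, -0.0, 0.0]
contact_force: [-0.1, 0.7, -0.8]
gripper_width: 36.0
grasp_force: 0.0
```

Emit:
step_arm:
  motion:
    - {"dr": [0,0,0],"slide": [0,0,0],"jaw": 32}
    - {"dr": [0,0,0],"slide": [0,0,0],"jaw": 28}
    - {"dr": [0,0,0],"slide": [0,0,0],"jaw": 25}
    - {"dr": [0,0,0],"slide": [0,0,0],"jaw": 20}
    - {"dr": [0,0,0],"slide": [0,0,0],"jaw": 10}
    - {"dr": [0,0,0],"slide": [0,0,0],"jaw": 10}
    - {"dr": [0,0,0],"slide": [0,0,0],"jaw": 10}
    - {"dr": [0,0,0],"slide": [0,0,0],"jaw": 10}

```text
clock: 10.4
position: [489.5, 249.2, 20.0]
ee_rot: [0.984, -0.178, 0.0, -0.0]
contact_force: [-1.8, -0.2, 5.7]
gripper_width: 20.6
grasp_force: 58.7
```

```bash
python3 - <<'E'
from h import *
st=arm.read_state();im=optics.get_image("wrist")
print(st["position"],st["contact_force"],st["gripper_width"],st["grasp_force"])
cv2.imwrite("pics/w4.png",np.clip(cv2.resize(im[150:342,128:384],(768,576))*1.6,0,255).astype(np.uint8))
E
```

```text
[489.4876018  249.23479008  20.01093375] [-1.84759281 -0.18397996  5.74186475] 20.582144535103833 58.71994972229004
```

View pics/w4.png

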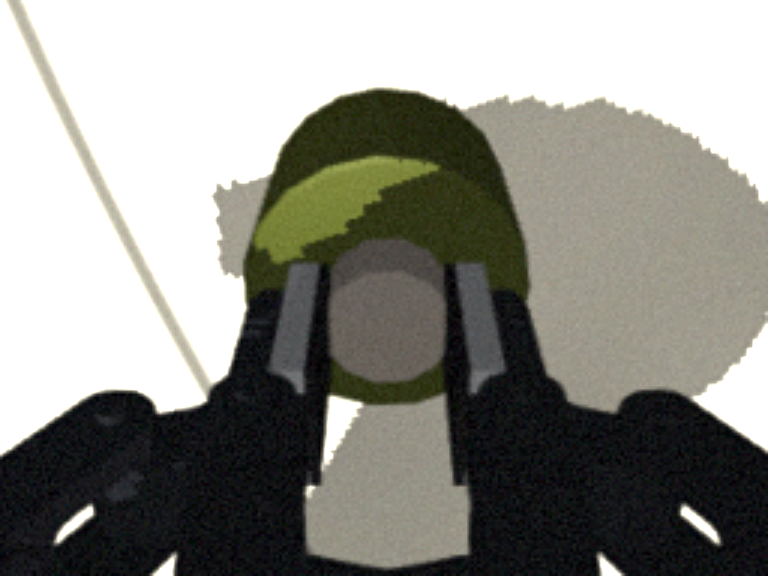

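The pads now hold the head (disc centred (388,325), between pads at x 330 and 447), with width 20.6 mm and force 59 N. I'll lift.

Emit:
step_arm:
  motion:
    - {"dr": [0,0,0],"slide": [0,0,-2],"jaw": 10}
    - {"dr": [0,0,0],"slide": [0,0,-8],"jaw": 10}
    - {"dr": [0,0,0],"slide": [0,0,-20],"jaw": 10}
    - {"dr": [0,0,0],"slide": [0,0,-40],"jaw": 10}
    - {"dr": [0,0,0],"slide": [0,0,-60],"jaw": 10}
    - {"dr": [0,0,0],"slide": [0,0,-80],"jaw": 10}
    - {"dr": [0,0,0],"slide": [0,0,-95],"jaw": 10}
    - {"dr": [0,0,0],"slide": [0,0,-100],"jaw": 10}

```text
clock: 11.45
position: [489.8, 249.5, 120.9]
ee_rot: [0.984, -0.178, 0.001, -0.001]
contact_force: [0.7, 0.8, -1.3]
gripper_width: 20.4
grasp_force: 58.7
```

```bash
python3 - <<'E'
from h import *
st=arm.read_state();print(st["gripper_width"],st["grasp_force"],st["contact_force"])
# gauge geometry from first scene images: bar holes/stripes
for n in("scene","side"):
    im=np.load(f"pics/{n}.npy");hsv=cv2.cvtColor(im,cv2.COLOR_BGR2HSV)
    red=((hsv[...,1]>90)&((hsv[...,0]<10)|(hsv[...,0]>168))&(hsv[...,2]>60)).astype(np.uint8)
    k,l,s,c=cv2.connectedComponentsWithStats(red)
    for i in range(1,k):
        if s[i,4]<60:
            q=onz(n,c[i],60)
            if 400<q[0]<620 and -260<q[1]<60: print(n,s[i],c[i].round(1),q.round(1))
# strip heads and gauge from initial wrist picture set
im=np.load("pics/w1.npy")
E
```

```text
20.366824402100193 58.73107552528381 [ 0.68736162  0.77260267 -1.29364788]
scene [259 194   2   1   2] [259.5 194. ] [541.5 -26.   60. ]
scene [249 199   2   1   2] [249.5 199. ] [527.9 -61.1  60. ]
scene [239 204   2   1   2] [239.5 204. ] [514.8 -95.2  60. ]
scene [228 209   3   2   4] [229.  209.5] [ 501.9 -130.9   60. ]
scene [218 214   3   2   4] [219.  214.5] [ 489.5 -163.    60. ]
side [264 194   1   1   1] [264. 194.] [525.3 -62.3  60. ]
side [268 202   1   2   2] [268.  202.5] [513.1 -93.6  60. ]
side [273 212   1   2   2] [273.  212.5] [ 500.  -129.5   60. ]
side [277 221   2   4   5] [277.6 222.4] [ 486.8 -162.9   60. ]
```

Emit:
step_arm:
  motion:
    - {"dr": [0,0,0],"slide": [10,17,0],"jaw": 10}
    - {"dr": [0,0,0],"slide": [35,60,0],"jaw": 10}
    - {"dr": [0,0,0],"slide": [62,105,0],"jaw": 10}
    - {"dr": [0,0,0],"slide": [90,153,0],"jaw": 10}
    - {"dr": [0,0,0],"slide": [118,200,0],"jaw": 10}
    - {"dr": [0,0,0],"slide": [143,243,0],"jaw": 10}
    - {"dr": [0,0,0],"slide": [158,268,0],"jaw": 10}
    - {"dr": [0,0,0],"slide": [163,277,0],"jaw": 10}

```text
clock: 12.45
position: [544.1, -69.8, 118.5]
ee_rot: [0.984, -0.179, -0.001, 0.0]
contact_force: [0.7, 1.2, -0.6]
gripper_width: 20.9
grasp_force: 58.8
```

Emit:
step_arm:
  motion:
    - {"dr": [0,0,0],"slide": [0,0,0],"jaw": 10}
    - {"dr": [0,0,0],"slide": [0,0,0],"jaw": 10}
    - {"dr": [0,0,0],"slide": [0,0,0],"jaw": 10}
    - {"dr": [0,0,0],"slide": [0,0,0],"jaw": 10}
    - {"dr": [0,0,0],"slide": [0,0,0],"jaw": 10}
    - {"dr": [0,0,0],"slide": [0,0,0],"jaw": 10}
    - {"dr": [0,0,0],"slide": [0,0,0],"jaw": 10}
    - {"dr": [0,0,0],"slide": [0,0,0],"jaw": 10}

```text
clock: 13.45
position: [545.2, -67.5, 119.6]
ee_rot: [0.984, -0.178, 0.0, -0.0]
contact_force: [-0.8, 0.4, -0.8]
gripper_width: 20.4
grasp_force: 58.8
```

```bash
python3 - <<'E'
from h import *
st=arm.read_state();im=optics.get_image("wrist");np.save("pics/w5.npy",im)
print(st["position"],st["ee_rot"],st["contact_force"],st["gripper_width"],st["wrist_torque"])
cv2.imwrite("pics/w5.png",cv2.resize(im[:,100:],(782,729))[:590])
E
```

```text
[545.1513778  -67.4510441  119.60084714] [ 9.84059976e-01 -1.77836902e-01  6.43734399e-06 -3.72435101e-06] [-0.81123331  0.43251596 -0.79646394] 20.382278233794597 [ 0.00601012  0.00131719 -0.01626871]
```

View pics/w5.png

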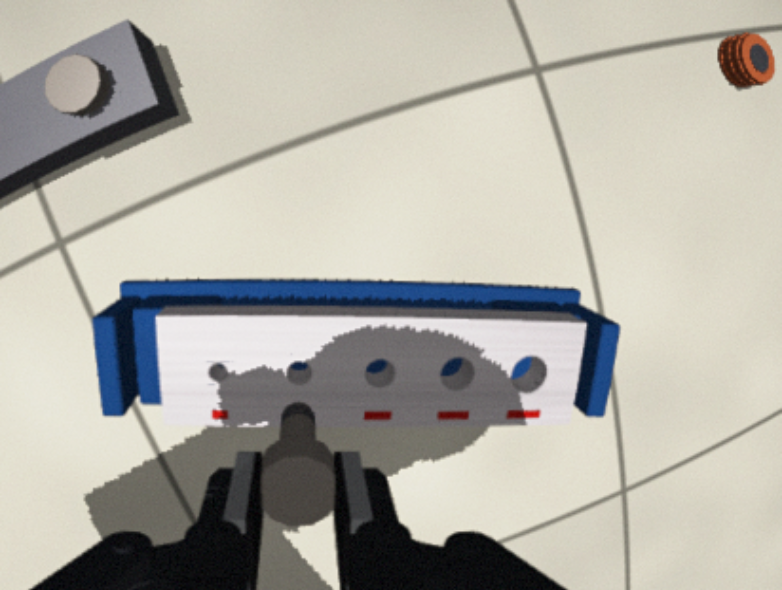

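Wrist view: the pin hangs straight with its end at (297,412). Bar holes are at row 372, cols 218, 299, 380, 457 and 529; a strip pin head is at (73,83). I'll measure shank, holes and that head.

```bash
python3 - <<'E'
from h import *
st=arm.read_state();im=np.load("pics/w5.npy");g=cv2.cvtColor(im,cv2.COLOR_BGR2GRAY).astype(int)
k=1.898
P=lambda u,v:np.array([100+u/k-.25,v/k-.25])
for v in(216,219,222,226,230): print(v,g[v,240:276].tolist())
Rg=R.from_euler('z',-20.6,degrees=True)
hs=[onz("wrist",P(u,372),60,st) for u in(218,299,380,457,529)]
hs=np.array(hs);print(hs.round(1),np.linalg.norm(np.diff(hs,axis=0),axis=1).round(1))
d=hs[0]-hs[4];print("yaw",np.degrees(np.arctan2(d[1],d[0]))-90)
for h in hs: print(totool(st,h-st["position"]).round(1))
# frame: cheek outer ends (tops z=56) and stripe
for n,u,v,z in[("cheekL top outer",95,318,56),("cheekR top outer",619,322,56),("L low",103,416,56),("R low",605,416,56),("barL",157,316,60),("barR",587,322,60),("barLL",163,420,60)]:
    print(n,totool(st,onz("wrist",P(u,v),z,st)-st["position"]).round(1))
# strip head
a=[onz("wrist",P(*q),60,st) for q in((45,83),(101,83),(73,55),(73,113))]
print("strip head",np.linalg.norm(a[0]-a[1]),np.linalg.norm(a[2]-a[3]),onz("wrist",P(73,83),60,st).round(1))
E
```

```text
216 [105, 109, 106, 110, 109, 107, 109, 109, 107, 64, 35, 30, 31, 29, 35, 37, 39, 36, 40, 38, 26, 23, 27, 32, 78, 105, 112, 114, 108, 110, 107, 112, 108, 111, 111, 110]
219 [105, 105, 106, 107, 111, 105, 103, 110, 56, 28, 30, 35, 39, 53, 44, 51, 53, 53, 56, 50, 49, 46, 40, 28, 26, 40, 105, 111, 108, 110, 104, 107, 110, 107, 109, 106]
222 [224, 146, 111, 110, 108, 111, 111, 102, 51, 45, 51, 48, 45, 53, 52, 52, 54, 56, 55, 53, 50, 51, 51, 51, 42, 38, 101, 109, 106, 103, 111, 110, 107, 112, 109, 110]
226 [111, 109, 110, 106, 109, 108, 108, 87, 56, 47, 50, 53, 55, 50, 51, 53, 56, 51, 50, 51, 51, 49, 50, 50, 47, 51, 91, 106, 111, 108, 109, 110, 108, 105, 108, 111]
230 [112, 113, 113, 113, 110, 112, 110, 72, 50, 46, 49, 55, 52, 53, 52, 50, 50, 53, 53, 52, 55, 51, 56, 53, 47, 51, 81, 112, 109, 109, 108, 111, 110, 110, 107, 105]
[[ 557.5  -34.2   60. ]
 [ 545.   -67.9   60. ]
 [ 532.4 -101.7   60. ]
 [ 519.8 -135.1   60. ]
 [ 507.2 -168.8   60. ]] [36.  36.  35.7 36. ]
yaw -20.519289624627262
[ -0.  -35.5  59.6]
[ 0.   0.5 59.6]
[ 0.  36.5 59.6]
[-0.  72.2 59.6]
[-1.000e-01  1.082e+02  5.960e+01]
cheekL top outer [ 24.5 -92.3  63.6]
cheekR top outer [ 24.3 157.2  63.6]
L low [-24.  -93.9  63.6]
R low [-25.7 158.7  63.6]
barL [ 25.9 -61.5  59.6]
barR [ 24.7 136.   59.6]
barLL [-23.7 -62.7  59.6]
strip head 26.763758222606835 26.352524522107526 [700.9 -23.1  60. ]
```

```bash
python3 - <<'E'
from h import *
st=arm.read_state();im=np.load("pics/w5.npy");g=cv2.cvtColor(im,cv2.COLOR_BGR2GRAY).astype(int)
print("col256",g[205:225,256].tolist(), "col257 head", g[225:290,257].tolist())
T=optics.camera_info("wrist")["T_tool_cam"];K=optics.camera_info("wrist")["camera_matrix"]
def proj(p):
    q=T[:3,:3].T@(np.array(p)-T[:3,3]);r=np.hypot(q[0],q[1]);a=np.arctan2(r,-q[2])*K[0,0]
    return K[0,2]+a*q[0]/r,K[1,2]-a*q[1]/r
for x0 in(-3,-2,-1,0,1): print(x0,"tip front",proj([x0+5.85,0,14])[1],proj([x0+5.85,0,12])[1],"head front/back",proj([x0+12,0,-40])[1],proj([x0-12,0,-40])[1])
E
```

```text
col256 [105, 105, 99, 103, 104, 106, 95, 53, 38, 27, 26, 39, 30, 55, 53, 57, 56, 54, 54, 53] col257 head [54, 51, 52, 52, 52, 53, 53, 51, 58, 52, 53, 54, 52, 52, 57, 62, 71, 70, 74, 68, 75, 68, 71, 69, 69, 71, 71, 71, 72, 66, 71, 72, 69, 67, 73, 67, 72, 71, 72, 69, 69, 74, 73, 72, 71, 70, 71, 67, 72, 72, 71, 78, 138, 219, 194, 181, 226, 226, 225, 224, 226, 225, 227, 226, 216]
-3 tip front 213.74803815080435 214.88008818208237 head front/back 243.254268390734 280.9305967336489
-2 tip front 212.41191260993833 213.53400049142337 head front/back 241.55343087698895 279.4798622092466
-1 tip front 211.07078059381234 212.1827768181813 head front/back 239.8421077345281 278.01896622269857
0 tip front 209.72466879235418 210.82644384746303 head front/back 238.1203161385003 276.54787292222244
1 tip front 208.37360491064243 209.46502931714807 head front/back 236.38807628328513 275.0665479509602
```

Emit:
step_arm:
  motion:
    - {"dr": [0,0,0],"slide": [0.3,8,0],"jaw": 10}
    - {"dr": [0,0,0],"slide": [0.6,18,0],"jaw": 10}
    - {"dr": [0,0,0],"slide": [1,28,0],"jaw": 10}
    - {"dr": [0,0,0],"slide": [1,36.7,5],"jaw": 10}
    - {"dr": [0,0,0],"slide": [1,36.7,15],"jaw": 10}
    - {"dr": [0,0,0],"slide": [1,36.7,25],"jaw": 10}
    - {"dr": [0,0,0],"slide": [1,36.7,30],"jaw": 10}
    - {"dr": [0,0,0],"slide": [1,36.7,30],"jaw": 10}

```text
clock: 14.5
position: [533.0, -101.9, 88.9]
ee_rot: [0.984, -0.178, -0.001, 0.0]
contact_force: [0.6, 0.4, 0.2]
gripper_width: 20.3
grasp_force: 58.8
```

```bash
python3 - <<'E'
from h import *
st=arm.read_state();im=optics.get_image("wrist");np.save("pics/w6.npy",im)
print(st["position"],st["contact_force"],st["gripper_width"])
c=im[170:250,206:306];cv2.imwrite("pics/w6.png",np.clip(cv2.resize(c,None,fx=7,fy=7)*1.5,0,255).astype(np.uint8))
E
```

```text
[ 533.0328076  -101.9239047    88.92735366] [0.58060844 0.37088168 0.2236806 ] 20.341646976802508
```

View pics/w6.png

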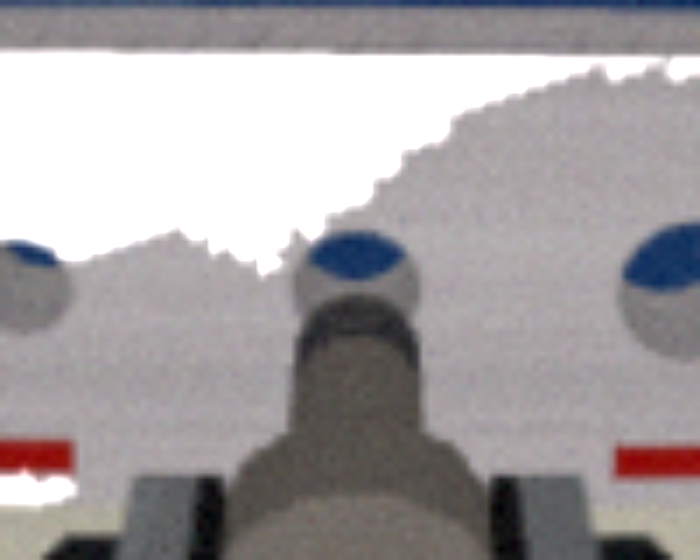

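Wrist crop (7x): pin end spans cols 300–416 with its front edge at row 296. The medium hole spans cols 293–420 with its top edge at row 230, and neighbouring hole centres are near row 288. So y is aligned to about 0.2 mm.

```bash
python3 - <<'E'
from h import *
st=arm.read_state()
P=lambda u,v:(206+(u-3)/7,170+(v-3)/7)
h=lambda u,v,z:totool(st,onz("wrist",P(u,v),z,st)-st["position"]).round(2)
print("hole top edge",h(356,230,60),"L",h(293,288,60),"R",h(420,288,60),"ctr",h(356.5,288,60),"sm top/bot",h(25,240,60),h(25,333,60),"lg",h(690,222,60),h(690,358,60))
for t in(12,14,16,18): print(t,"tip front x-5.85",h(358,296,st["position"][2]-t)-[5.85,0,0],"edges",h(300,345,st["position"][2]-t)[1],h(416,345,st["position"][2]-t)[1])
E
```

```text
hole top edge [ 5.42 -0.21 29.37] L [-1.17 -6.9  29.37] R [-1.17  6.6  29.37] ctr [-1.17 -0.15 29.37] sm top/bot [  4.21 -35.36  29.35] [ -6.56 -35.98  29.36] lg [ 6.27 35.16 29.38] [-9.51 36.09 29.38]
12 tip front x-5.85 [-7.6e-01 -1.0e-02  1.2e+01] edges -5.71 5.69
14 tip front x-5.85 [-1.59e+00 -1.00e-02  1.40e+01] edges -5.77 5.76
16 tip front x-5.85 [-2.41e+00 -1.00e-02  1.60e+01] edges -5.83 5.82
18 tip front x-5.85 [-3.24e+00 -1.00e-02  1.80e+01] edges -5.89 5.88
```

Emit:
step_arm:
  motion:
    - {"dr": [0,0,0],"slide": [0.4,-0.15,1],"jaw": 10}
    - {"dr": [0,0,0],"slide": [0.4,-0.15,2.5],"jaw": 10}
    - {"dr": [0,0,0],"slide": [0.4,-0.15,4],"jaw": 10}
    - {"dr": [0,0,0],"slide": [0.4,-0.15,5.5],"jaw": 10}
    - {"dr": [0,0,0],"slide": [0.4,-0.15,7],"jaw": 10}
    - {"dr": [0,0,0],"slide": [0.4,-0.15,8],"jaw": 10}
    - {"dr": [0,0,0],"slide": [0.4,-0.15,8.5],"jaw": 10}
    - {"dr": [0,0,0],"slide": [0.4,-0.15,9],"jaw": 10}

```text
clock: 15.55
position: [533.7, -102.1, 80.6]
ee_rot: [0.984, -0.178, 0.0, -0.0]
contact_force: [0.5, -0.2, -0.8]
gripper_width: 20.5
grasp_force: 58.8
```

Emit:
step_arm:
  motion:
    - {"dr": [0,0,0],"slide": [0,0,0.2],"jaw": 10}
    - {"dr": [0,0,0],"slide": [0,0,0.4],"jaw": 10}
    - {"dr": [0,0,0],"slide": [0,0,0.6],"jaw": 10}
    - {"dr": [0,0,0],"slide": [0,0,0.8],"jaw": 10}
    - {"dr": [0,0,0],"slide": [0,0,1.0],"jaw": 10}
    - {"dr": [0,0,0],"slide": [0,0,1.2],"jaw": 10}
    - {"dr": [0,0,0],"slide": [0,0,1.4],"jaw": 10}
    - {"dr": [0,0,0],"slide": [0,0,1.6],"jaw": 10}

```text
clock: 16.55
position: [533.7, -102.1, 79.0]
ee_rot: [0.984, -0.178, 0.0, -0.0]
contact_force: [0.1, 0.3, -0.4]
gripper_width: 20.7
grasp_force: 58.8
```

Emit:
step_arm:
  motion:
    - {"dr": [0,0,0],"slide": [0,0,0.2],"jaw": 10}
    - {"dr": [0,0,0],"slide": [0,0,0.4],"jaw": 10}
    - {"dr": [0,0,0],"slide": [0,0,0.6],"jaw": 10}
    - {"dr": [0,0,0],"slide": [0,0,0.8],"jaw": 10}
    - {"dr": [0,0,0],"slide": [0,0,1.0],"jaw": 10}
    - {"dr": [0,0,0],"slide": [0,0,1.2],"jaw": 10}
    - {"dr": [0,0,0],"slide": [0,0,1.4],"jaw": 10}
    - {"dr": [0,0,0],"slide": [0,0,1.5],"jaw": 10}

```text
clock: 17.55
position: [533.7, -102.1, 77.5]
ee_rot: [0.984, -0.178, -0.0, 0.0]
contact_force: [-0.1, 0.7, -0.3]
gripper_width: 20.5
grasp_force: 58.8
```

```bash
python3 - <<'E'
from h import *
st=arm.read_state();print(st["contact_force"],st["wrist_torque"],st["position"])
E
```

```text
[-0.06257361  0.73101024 -0.31143193] [-0.02926647 -0.01606164  0.00201619] [ 533.65345855 -102.1459741    77.48422144]
```

Emit:
step_arm:
  motion:
    - {"dr": [0,0,0],"slide": [0,0,0.2],"jaw": 10}
    - {"dr": [0,0,0],"slide": [0,0,0.4],"jaw": 10}
    - {"dr": [0,0,0],"slide": [0,0,0.6],"jaw": 10}
    - {"dr": [0,0,0],"slide": [0,0,0.8],"jaw": 10}
    - {"dr": [0,0,0],"slide": [0,0,1.0],"jaw": 10}
    - {"dr": [0,0,0],"slide": [0,0,1.2],"jaw": 10}
    - {"dr": [0,0,0],"slide": [0,0,1.4],"jaw": 10}
    - {"dr": [0,0,0],"slide": [0,0,1.5],"jaw": 10}

```text
clock: 18.55
position: [533.6, -102.2, 76.0]
ee_rot: [0.984, -0.178, -0.0, 0.0]
contact_force: [-0.1, 0.4, 0.3]
gripper_width: 20.5
grasp_force: 58.8
```

```bash
python3 - <<'E'
from h import *
st=arm.read_state();print(st["contact_force"],st["wrist_torque"],st["position"])
E
```

```text
[-0.12235601  0.35670599  0.32662564] [ 0.00959715 -0.00895818 -0.01357373] [ 533.64162553 -102.15584821   75.99075961]
```

Emit:
step_arm:
  motion:
    - {"dr": [0,0,0],"slide": [0,0,0.2],"jaw": 10}
    - {"dr": [0,0,0],"slide": [0,0,0.4],"jaw": 10}
    - {"dr": [0,0,0],"slide": [0,0,0.6],"jaw": 10}
    - {"dr": [0,0,0],"slide": [0,0,0.8],"jaw": 10}
    - {"dr": [0,0,0],"slide": [0,0,1.0],"jaw": 10}
    - {"dr": [0,0,0],"slide": [0,0,1.2],"jaw": 10}
    - {"dr": [0,0,0],"slide": [0,0,1.4],"jaw": 10}
    - {"dr": [0,0,0],"slide": [0,0,1.5],"jaw": 10}

```text
clock: 19.55
position: [533.6, -102.1, 74.5]
ee_rot: [0.984, -0.178, -0.0, 0.0]
contact_force: [-0.7, 0.5, -0.0]
gripper_width: 20.3
grasp_force: 58.8
```

Emit:
step_arm:
  motion:
    - {"dr": [0,0,0],"slide": [0,0,0.1],"jaw": 10}
    - {"dr": [0,0,0],"slide": [0,0,0.3],"jaw": 10}
    - {"dr": [0,0,0],"slide": [0,0,0.5],"jaw": 10}
    - {"dr": [0,0,0],"slide": [0,0,0.6],"jaw": 10}
    - {"dr": [0,0,0],"slide": [0,0,0.8],"jaw": 10}
    - {"dr": [0,0,0],"slide": [0,0,0.9],"jaw": 10}
    - {"dr": [0,0,0],"slide": [0,0,1.0],"jaw": 10}
    - {"dr": [0,0,0],"slide": [0,0,1.0],"jaw": 10}

```text
clock: 20.55
position: [533.5, -102.1, 73.4]
ee_rot: [0.984, -0.178, -0.0, 0.0]
contact_force: [0.2, -0.5, -0.2]
gripper_width: 20.6
grasp_force: 58.8
```

Emit:
step_arm:
  motion:
    - {"dr": [0,0,0],"slide": [0,0,0.1],"jaw": 10}
    - {"dr": [0,0,0],"slide": [0,0,0.3],"jaw": 10}
    - {"dr": [0,0,0],"slide": [0,0,0.5],"jaw": 10}
    - {"dr": [0,0,0],"slide": [0,0,0.7],"jaw": 10}
    - {"dr": [0,0,0],"slide": [0,0,0.9],"jaw": 10}
    - {"dr": [0,0,0],"slide": [0,0,1.1],"jaw": 10}
    - {"dr": [0,0,0],"slide": [0,0,1.2],"jaw": 10}
    - {"dr": [0,0,0],"slide": [0,0,1.2],"jaw": 10}

```text
clock: 21.55
position: [533.7, -102.1, 72.3]
ee_rot: [0.984, -0.178, -0.0, 0.0]
contact_force: [0.9, 0.6, 0.0]
gripper_width: 20.5
grasp_force: 58.8
```

```bash
python3 - <<'E'
from h import *
st=arm.read_state();im=optics.get_image("wrist");np.save("pics/w7.npy",im);print(st["contact_force"],st["wrist_torque"],st["position"])
c=im[170:250,206:306];cv2.imwrite("pics/w7.png",np.clip(cv2.resize(c,None,fx=7,fy=7)*1.7,0,255).astype(np.uint8))
E
```

```text
[0.93103419 0.64664031 0.02557301] [0.01469072 0.04646754 0.02039679] [ 533.6625809  -102.14536373   72.31160504]
```

View pics/w7.png

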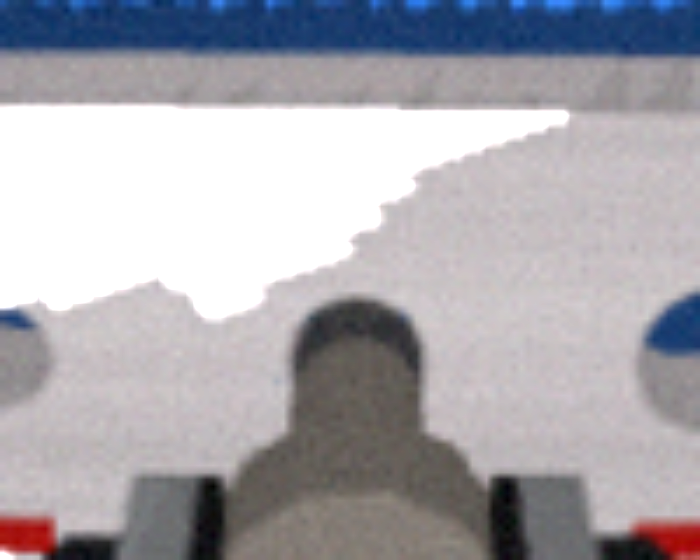

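Wrist crop: the pin end (front edge row 298) now covers the medium hole. The 15 mm hole's top edge is at row 290 on the right, and there's no contact yet. I'll check x using the neighbouring holes.

```bash
cat > holes.py <<'E'
from h import *
def holes(im,st):
    hsv=cv2.cvtColor(im,cv2.COLOR_BGR2HSV);out=[]
    # sample grid on bar plane in tool coords -> rectify top face at z=60
    T=optics.camera_info("wrist")["T_tool_cam"];K=optics.camera_info("wrist")["camera_matrix"]
    t=st["position"][2]-60
    X,Y=np.meshgrid(np.arange(16,-16,-.1),np.arange(-90,90,.1),indexing='ij')
    q=(np.stack([X,Y,np.full_like(X,t)],-1)-T[:3,3])@T[:3,:3]
    r=np.hypot(q[...,0],q[...,1]);a=np.arctan2(r,-q[...,2])*K[0,0]
    u=(K[0,2]+a*q[...,0]/r).astype(np.float32);v=(K[1,2]-a*q[...,1]/r).astype(np.float32)
    return cv2.remap(im,u,v,cv2.INTER_LINEAR),X,Y
if __name__=="__main__":
    st=arm.read_state()
    rc,X,Y=holes(np.load("pics/w7.npy"),st);g=cv2.cvtColor(rc,cv2.COLOR_BGR2GRAY)
    m=(g<92).astype(np.uint8);m=cv2.morphologyEx(m,cv2.MORPH_CLOSE,np.ones((7,7)))
    n,l,s,c=cv2.connectedComponentsWithStats(m)
    for i in range(1,n):
        if s[i,4]>2500:
            x,y,w,h,A=s[i];print("x",X[y,0].round(1),X[min(y+h,319),0].round(1),"y",Y[0,x].round(1),Y[0,min(x+w,1799)].round(1),"area d",round((4*A/np.pi)**.5/10,2))
E
python3 holes.py
```

```text
x 6.9 -11.8 y 62.3 81.1 area d 18.44
x 5.9 -10.2 y 27.9 43.9 area d 15.86
x 5.0 -15.9 y -23.1 23.2 area d 20.87
x 3.4 -7.1 y -41.5 -30.7 area d 10.55
x 2.0 -4.5 y -75.7 -68.8 area d 6.73
```

Emit:
step_arm:
  motion:
    - {"dr": [0,0,0],"slide": [-0.2,-0.1,0],"jaw": 10}
    - {"dr": [0,0,0],"slide": [-0.5,-0.1,0],"jaw": 10}
    - {"dr": [0,0,0],"slide": [-0.7,-0.1,0],"jaw": 10}
    - {"dr": [0,0,0],"slide": [-0.7,-0.1,0.2],"jaw": 10}
    - {"dr": [0,0,0],"slide": [-0.7,-0.1,0.4],"jaw": 10}
    - {"dr": [0,0,0],"slide": [-0.7,-0.1,0.6],"jaw": 10}
    - {"dr": [0,0,0],"slide": [-0.7,-0.1,0.8],"jaw": 10}
    - {"dr": [0,0,0],"slide": [-0.7,-0.1,1.0],"jaw": 10}

```text
clock: 22.6
position: [533.1, -101.8, 71.3]
ee_rot: [0.984, -0.178, 0.0, -0.0]
contact_force: [-1.1, 0.9, -0.7]
gripper_width: 20.5
grasp_force: 58.8
```

Emit:
step_arm:
  motion:
    - {"dr": [0,0,0],"slide": [0,0,0.1],"jaw": 10}
    - {"dr": [0,0,0],"slide": [0,0,0.3],"jaw": 10}
    - {"dr": [0,0,0],"slide": [0,0,0.5],"jaw": 10}
    - {"dr": [0,0,0],"slide": [0,0,0.6],"jaw": 10}
    - {"dr": [0,0,0],"slide": [0,0,0.8],"jaw": 10}
    - {"dr": [0,0,0],"slide": [0,0,0.9],"jaw": 10}
    - {"dr": [0,0,0],"slide": [0,0,1.0],"jaw": 10}
    - {"dr": [0,0,0],"slide": [0,0,1.0],"jaw": 10}

```text
clock: 23.6
position: [533.0, -101.8, 70.3]
ee_rot: [0.984, -0.178, -0.0, -0.0]
contact_force: [0.0, -0.3, -0.5]
gripper_width: 20.3
grasp_force: 58.8
```

Emit:
step_arm:
  motion:
    - {"dr": [0,0,0],"slide": [0,0,0.2],"jaw": 10}
    - {"dr": [0,0,0],"slide": [0,0,0.4],"jaw": 10}
    - {"dr": [0,0,0],"slide": [0,0,0.6],"jaw": 10}
    - {"dr": [0,0,0],"slide": [0,0,0.8],"jaw": 10}
    - {"dr": [0,0,0],"slide": [0,0,1.0],"jaw": 10}
    - {"dr": [0,0,0],"slide": [0,0,1.2],"jaw": 10}
    - {"dr": [0,0,0],"slide": [0,0,1.4],"jaw": 10}
    - {"dr": [0,0,0],"slide": [0,0,1.5],"jaw": 10}

```text
clock: 24.6
position: [533.1, -101.8, 68.8]
ee_rot: [0.984, -0.178, -0.0, 0.0]
contact_force: [-0.3, -0.2, 0.6]
gripper_width: 20.5
grasp_force: 58.8
```

```bash
python3 - <<'E'
from h import *
from holes import holes
st=arm.read_state();im=optics.get_image("wrist");np.save("pics/w8.npy",im);print(st["contact_force"],st["position"])
rc,X,Y=holes(im,st);g=cv2.cvtColor(rc,cv2.COLOR_BGR2GRAY)
m=(g<92).astype(np.uint8);m=cv2.morphologyEx(m,cv2.MORPH_CLOSE,np.ones((7,7)))
n,l,s,c=cv2.connectedComponentsWithStats(m)
for i in range(1,n):
    if s[i,4]>2500:
        x,y,w,h,A=s[i];print("x",X[y,0].round(1),X[min(y+h,319),0].round(1),"y",Y[0,x].round(1),Y[0,min(x+w,1799)].round(1))
# pin outline width vs plane x
for xx in(6,5.5,5,4.5,4,3,2,1,0,-1,-2,-3):
    r=int(round((16-xx)/.1)); row=g[r,800:1000]; k=np.where(row<92)[0]; print(xx, (Y[0,800+k[0]].round(1),Y[0,800+k[-1]].round(1),int(np.median(row[k]))) if len(k) else None)
E
```

```text
[-0.27632804 -0.15133938  0.58251969] [ 533.06377094 -101.79168323   68.78937322]
x 7.6 -11.1 y 62.4 81.2
x 6.6 -9.3 y 28.1 44.0
x 5.7 -15.9 y -22.9 23.1
x 4.2 -6.2 y -41.4 -30.6
x 2.8 -3.8 y -75.7 -68.6
6 None
5.5 (np.float64(-1.3), np.float64(1.7), 85)
5 (np.float64(-3.2), np.float64(2.6), 57)
4.5 (np.float64(-3.9), np.float64(3.7), 48)
4 (np.float64(-4.5), np.float64(4.4), 39)
3 (np.float64(-5.5), np.float64(5.4), 35)
2 (np.float64(-6.2), np.float64(6.0), 42)
1 (np.float64(-6.4), np.float64(6.3), 52)
0 (np.float64(-6.6), np.float64(6.5), 54)
-1 (np.float64(-7.0), np.float64(6.5), 54)
-2 (np.float64(-6.8), np.float64(6.7), 55)
-3 (np.float64(-6.7), np.float64(6.5), 56)
```

Emit:
step_arm:
  motion:
    - {"dr": [0,0,0],"slide": [0,0,0.4],"jaw": 10}
    - {"dr": [0,0,0],"slide": [0,0,0.8],"jaw": 10}
    - {"dr": [0,0,0],"slide": [0,0,1.2],"jaw": 10}
    - {"dr": [0,0,0],"slide": [0,0,1.6],"jaw": 10}
    - {"dr": [0,0,0],"slide": [0,0,2.0],"jaw": 10}
    - {"dr": [0,0,0],"slide": [0,0,2.4],"jaw": 10}
    - {"dr": [0,0,0],"slide": [0,0,2.7],"jaw": 10}
    - {"dr": [0,0,0],"slide": [0,0,3.0],"jaw": 10}

```text
clock: 25.65
position: [533.1, -101.8, 65.8]
ee_rot: [0.984, -0.178, -0.0, 0.0]
contact_force: [-0.2, 0.2, -1.1]
gripper_width: 20.4
grasp_force: 58.8
```

Emit:
step_arm:
  motion:
    - {"dr": [0,0,0],"slide": [0,0,0.4],"jaw": 10}
    - {"dr": [0,0,0],"slide": [0,0,0.8],"jaw": 10}
    - {"dr": [0,0,0],"slide": [0,0,1.2],"jaw": 10}
    - {"dr": [0,0,0],"slide": [0,0,1.6],"jaw": 10}
    - {"dr": [0,0,0],"slide": [0,0,1.9],"jaw": 10}
    - {"dr": [0,0,0],"slide": [0,0,2.1],"jaw": 10}
    - {"dr": [0,0,0],"slide": [0,0,2.3],"jaw": 10}
    - {"dr": [0,0,0],"slide": [0,0,2.5],"jaw": 10}

```text
clock: 26.65
position: [533.1, -101.8, 63.3]
ee_rot: [0.984, -0.178, 0.0, -0.0]
contact_force: [-0.4, 0.3, -0.5]
gripper_width: 20.4
grasp_force: 58.8
```

Emit:
step_arm:
  motion:
    - {"dr": [0,0,0],"slide": [0,0,0.2],"jaw": 10}
    - {"dr": [0,0,0],"slide": [0,0,0.4],"jaw": 10}
    - {"dr": [0,0,0],"slide": [0,0,0.6],"jaw": 10}
    - {"dr": [0,0,0],"slide": [0,0,0.8],"jaw": 10}
    - {"dr": [0,0,0],"slide": [0,0,1.0],"jaw": 10}
    - {"dr": [0,0,0],"slide": [0,0,1.2],"jaw": 10}
    - {"dr": [0,0,0],"slide": [0,0,1.3],"jaw": 10}
    - {"dr": [0,0,0],"slide": [0,0,1.3],"jaw": 10}

```text
clock: 27.65
position: [533.1, -101.8, 62.0]
ee_rot: [0.984, -0.178, 0.0, 0.0]
contact_force: [0.2, -0.7, -0.4]
gripper_width: 20.5
grasp_force: 58.8
```

Emit:
step_arm:
  motion:
    - {"dr": [0,0,0],"slide": [0,0,0.1],"jaw": 10}
    - {"dr": [0,0,0],"slide": [0,0,0.2],"jaw": 10}
    - {"dr": [0,0,0],"slide": [0,0,0.4],"jaw": 10}
    - {"dr": [0,0,0],"slide": [0,0,0.6],"jaw": 10}
    - {"dr": [0,0,0],"slide": [0,0,0.7],"jaw": 10}
    - {"dr": [0,0,0],"slide": [0,0,0.8],"jaw": 10}
    - {"dr": [0,0,0],"slide": [0,0,0.9],"jaw": 10}
    - {"dr": [0,0,0],"slide": [0,0,1.0],"jaw": 10}

```text
clock: 28.65
position: [533.0, -101.8, 61.0]
ee_rot: [0.984, -0.178, -0.0, 0.0]
contact_force: [1.1, -0.6, -0.3]
gripper_width: 20.5
grasp_force: 58.8
```

Emit:
step_arm:
  motion:
    - {"dr": [0,0,0],"slide": [0,0,0.1],"jaw": 10}
    - {"dr": [0,0,0],"slide": [0,0,0.2],"jaw": 10}
    - {"dr": [0,0,0],"slide": [0,0,0.4],"jaw": 10}
    - {"dr": [0,0,0],"slide": [0,0,0.6],"jaw": 10}
    - {"dr": [0,0,0],"slide": [0,0,0.7],"jaw": 10}
    - {"dr": [0,0,0],"slide": [0,0,0.8],"jaw": 10}
    - {"dr": [0,0,0],"slide": [0,0,0.9],"jaw": 10}
    - {"dr": [0,0,0],"slide": [0,0,1.0],"jaw": 10}

```text
clock: 29.65
position: [533.1, -101.8, 60.0]
ee_rot: [0.984, -0.178, 0.0, 0.0]
contact_force: [-0.3, -0.0, -1.0]
gripper_width: 20.4
grasp_force: 58.8
```

Emit:
step_arm:
  motion:
    - {"dr": [0,0,0],"slide": [0,0,0.1],"jaw": 10}
    - {"dr": [0,0,0],"slide": [0,0,0.2],"jaw": 10}
    - {"dr": [0,0,0],"slide": [0,0,0.4],"jaw": 10}
    - {"dr": [0,0,0],"slide": [0,0,0.6],"jaw": 10}
    - {"dr": [0,0,0],"slide": [0,0,0.7],"jaw": 10}
    - {"dr": [0,0,0],"slide": [0,0,0.8],"jaw": 10}
    - {"dr": [0,0,0],"slide": [0,0,0.9],"jaw": 10}
    - {"dr": [0,0,0],"slide": [0,0,1.0],"jaw": 10}

```text
clock: 30.65
position: [533.1, -101.8, 59.0]
ee_rot: [0.984, -0.178, 0.0, -0.0]
contact_force: [0.5, -0.4, -0.8]
gripper_width: 20.6
grasp_force: 58.8
```

```bash
python3 -c "
from h import *
st=arm.read_state();print(st['contact_force'],st['wrist_torque'])"
```

```text
[ 0.45017664 -0.35227495 -0.80802179] [-0.02713176  0.0192859   0.01356487]
```

Emit:
step_arm:
  motion:
    - {"dr": [0,0,0],"slide": [0,0,0.1],"jaw": 10}
    - {"dr": [0,0,0],"slide": [0,0,0.2],"jaw": 10}
    - {"dr": [0,0,0],"slide": [0,0,0.4],"jaw": 10}
    - {"dr": [0,0,0],"slide": [0,0,0.6],"jaw": 10}
    - {"dr": [0,0,0],"slide": [0,0,0.7],"jaw": 10}
    - {"dr": [0,0,0],"slide": [0,0,0.8],"jaw": 10}
    - {"dr": [0,0,0],"slide": [0,0,0.9],"jaw": 10}
    - {"dr": [0,0,0],"slide": [0,0,1.0],"jaw": 10}

```text
clock: 31.65
position: [533.1, -101.8, 58.0]
ee_rot: [0.984, -0.178, 0.0, -0.0]
contact_force: [0.4, 0.4, 0.0]
gripper_width: 20.4
grasp_force: 58.8
```

Emit:
step_arm:
  motion:
    - {"dr": [0,0,0],"slide": [0,0,0.2],"jaw": 10}
    - {"dr": [0,0,0],"slide": [0,0,0.4],"jaw": 10}
    - {"dr": [0,0,0],"slide": [0,0,0.6],"jaw": 10}
    - {"dr": [0,0,0],"slide": [0,0,0.8],"jaw": 10}
    - {"dr": [0,0,0],"slide": [0,0,1.0],"jaw": 10}
    - {"dr": [0,0,0],"slide": [0,0,1.2],"jaw": 10}
    - {"dr": [0,0,0],"slide": [0,0,1.4],"jaw": 10}
    - {"dr": [0,0,0],"slide": [0,0,1.5],"jaw": 10}

```text
clock: 32.65
position: [533.0, -101.8, 56.5]
ee_rot: [0.984, -0.178, -0.0, -0.0]
contact_force: [-0.3, 0.5, -0.7]
gripper_width: 20.4
grasp_force: 58.8
```

Emit:
step_arm:
  motion:
    - {"dr": [0,0,0],"slide": [0,0,0.4],"jaw": 10}
    - {"dr": [0,0,0],"slide": [0,0,0.8],"jaw": 10}
    - {"dr": [0,0,0],"slide": [0,0,1.2],"jaw": 10}
    - {"dr": [0,0,0],"slide": [0,0,1.6],"jaw": 10}
    - {"dr": [0,0,0],"slide": [0,0,2.0],"jaw": 10}
    - {"dr": [0,0,0],"slide": [0,0,2.4],"jaw": 10}
    - {"dr": [0,0,0],"slide": [0,0,2.8],"jaw": 10}
    - {"dr": [0,0,0],"slide": [0,0,3.0],"jaw": 10}

```text
clock: 33.65
position: [533.1, -101.8, 53.5]
ee_rot: [0.984, -0.178, 0.0, -0.0]
contact_force: [0.2, 0.4, -0.2]
gripper_width: 20.6
grasp_force: 58.8
```

Emit:
step_arm:
  motion:
    - {"dr": [0,0,0],"slide": [0,0,0.5],"jaw": 10}
    - {"dr": [0,0,0],"slide": [0,0,1.0],"jaw": 10}
    - {"dr": [0,0,0],"slide": [0,0,1.5],"jaw": 10}
    - {"dr": [0,0,0],"slide": [0,0,2.0],"jaw": 10}
    - {"dr": [0,0,0],"slide": [0,0,2.5],"jaw": 10}
    - {"dr": [0,0,0],"slide": [0,0,3.0],"jaw": 10}
    - {"dr": [0,0,0],"slide": [0,0,3.5],"jaw": 10}
    - {"dr": [0,0,0],"slide": [0,0,4.0],"jaw": 10}

```text
clock: 34.65
position: [533.1, -101.8, 49.5]
ee_rot: [0.984, -0.178, 0.0, 0.0]
contact_force: [-0.2, 0.7, -1.1]
gripper_width: 20.4
grasp_force: 58.8
```

Emit:
step_arm:
  motion:
    - {"dr": [0,0,0],"slide": [0,0,0.5],"jaw": 10}
    - {"dr": [0,0,0],"slide": [0,0,1.0],"jaw": 10}
    - {"dr": [0,0,0],"slide": [0,0,1.5],"jaw": 10}
    - {"dr": [0,0,0],"slide": [0,0,2.0],"jaw": 10}
    - {"dr": [0,0,0],"slide": [0,0,2.5],"jaw": 10}
    - {"dr": [0,0,0],"slide": [0,0,3.0],"jaw": 10}
    - {"dr": [0,0,0],"slide": [0,0,3.5],"jaw": 10}
    - {"dr": [0,0,0],"slide": [0,0,4.0],"jaw": 10}

```text
clock: 35.65
position: [533.1, -101.8, 45.5]
ee_rot: [0.984, -0.178, 0.0, -0.0]
contact_force: [0.5, 0.1, 0.1]
gripper_width: 20.2
grasp_force: 58.8
```

Emit:
step_arm:
  motion:
    - {"dr": [0,0,0],"slide": [0,0,0.5],"jaw": 10}
    - {"dr": [0,0,0],"slide": [0,0,1.0],"jaw": 10}
    - {"dr": [0,0,0],"slide": [0,0,1.5],"jaw": 10}
    - {"dr": [0,0,0],"slide": [0,0,2.0],"jaw": 10}
    - {"dr": [0,0,0],"slide": [0,0,2.5],"jaw": 10}
    - {"dr": [0,0,0],"slide": [0,0,3.0],"jaw": 10}
    - {"dr": [0,0,0],"slide": [0,0,3.5],"jaw": 10}
    - {"dr": [0,0,0],"slide": [0,0,4.0],"jaw": 10}

```text
clock: 36.65
position: [533.1, -101.8, 41.5]
ee_rot: [0.984, -0.178, 0.0, -0.0]
contact_force: [0.3, 0.9, -0.6]
gripper_width: 20.4
grasp_force: 58.8
```

Emit:
step_arm:
  motion:
    - {"dr": [0,0,0],"slide": [0,0,0.4],"jaw": 10}
    - {"dr": [0,0,0],"slide": [0,0,0.8],"jaw": 10}
    - {"dr": [0,0,0],"slide": [0,0,1.2],"jaw": 10}
    - {"dr": [0,0,0],"slide": [0,0,1.6],"jaw": 10}
    - {"dr": [0,0,0],"slide": [0,0,2.0],"jaw": 10}
    - {"dr": [0,0,0],"slide": [0,0,2.3],"jaw": 10}
    - {"dr": [0,0,0],"slide": [0,0,2.6],"jaw": 10}
    - {"dr": [0,0,0],"slide": [0,0,2.8],"jaw": 10}

```text
clock: 37.65
position: [533.1, -101.8, 38.7]
ee_rot: [0.984, -0.178, -0.0, 0.0]
contact_force: [-0.4, 0.6, 0.0]
gripper_width: 20.6
grasp_force: 58.8
```

Emit:
step_arm:
  motion:
    - {"dr": [0,0,0],"slide": [0,0,0.2],"jaw": 10}
    - {"dr": [0,0,0],"slide": [0,0,0.4],"jaw": 10}
    - {"dr": [0,0,0],"slide": [0,0,0.6],"jaw": 10}
    - {"dr": [0,0,0],"slide": [0,0,0.8],"jaw": 10}
    - {"dr": [0,0,0],"slide": [0,0,1.0],"jaw": 10}
    - {"dr": [0,0,0],"slide": [0,0,1.2],"jaw": 10}
    - {"dr": [0,0,0],"slide": [0,0,1.4],"jaw": 10}
    - {"dr": [0,0,0],"slide": [0,0,1.5],"jaw": 10}

```text
clock: 38.65
position: [533.0, -101.8, 37.2]
ee_rot: [0.984, -0.178, -0.0, 0.0]
contact_force: [-0.2, 0.2, -0.3]
gripper_width: 20.5
grasp_force: 58.8
```

Emit:
step_arm:
  motion:
    - {"dr": [0,0,0],"slide": [0,0,0.2],"jaw": 10}
    - {"dr": [0,0,0],"slide": [0,0,0.4],"jaw": 10}
    - {"dr": [0,0,0],"slide": [0,0,0.6],"jaw": 10}
    - {"dr": [0,0,0],"slide": [0,0,0.8],"jaw": 10}
    - {"dr": [0,0,0],"slide": [0,0,1.0],"jaw": 10}
    - {"dr": [0,0,0],"slide": [0,0,1.2],"jaw": 10}
    - {"dr": [0,0,0],"slide": [0,0,1.4],"jaw": 10}
    - {"dr": [0,0,0],"slide": [0,0,1.5],"jaw": 10}

```text
clock: 39.65
position: [533.0, -101.8, 35.7]
ee_rot: [0.984, -0.178, 0.0, 0.0]
contact_force: [0.1, -0.1, 0.1]
gripper_width: 20.3
grasp_force: 58.8
```

Emit:
step_arm:
  motion:
    - {"dr": [0,0,0],"slide": [0,0,0.1],"jaw": 10}
    - {"dr": [0,0,0],"slide": [0,0,0.2],"jaw": 10}
    - {"dr": [0,0,0],"slide": [0,0,0.3],"jaw": 10}
    - {"dr": [0,0,0],"slide": [0,0,0.4],"jaw": 10}
    - {"dr": [0,0,0],"slide": [0,0,0.5],"jaw": 10}
    - {"dr": [0,0,0],"slide": [0,0,0.6],"jaw": 10}
    - {"dr": [0,0,0],"slide": [0,0,0.7],"jaw": 10}
    - {"dr": [0,0,0],"slide": [0,0,0.8],"jaw": 10}

```text
clock: 40.65
position: [533.1, -101.8, 34.9]
ee_rot: [0.984, -0.178, -0.0, 0.0]
contact_force: [-1.1, -0.6, 0.3]
gripper_width: 20.7
grasp_force: 58.8
```

```bash
python3 -c "
from h import *
st=arm.read_state();print(st['contact_force'],st['position'])"
```

```text
[-1.13718302 -0.60534439  0.27741267] [ 533.06186205 -101.80302399   34.90067436]
```

Emit:
step_arm:
  motion:
    - {"dr": [0,0,0],"slide": [0,0,0.1],"jaw": 10}
    - {"dr": [0,0,0],"slide": [0,0,0.2],"jaw": 10}
    - {"dr": [0,0,0],"slide": [0,0,0.3],"jaw": 10}
    - {"dr": [0,0,0],"slide": [0,0,0.35],"jaw": 10}
    - {"dr": [0,0,0],"slide": [0,0,0.4],"jaw": 10}
    - {"dr": [0,0,0],"slide": [0,0,0.45],"jaw": 10}
    - {"dr": [0,0,0],"slide": [0,0,0.5],"jaw": 10}
    - {"dr": [0,0,0],"slide": [0,0,0.5],"jaw": 10}

```text
clock: 41.65
position: [533.0, -101.8, 34.4]
ee_rot: [0.984, -0.178, -0.0, 0.0]
contact_force: [0.3, 0.4, -0.1]
gripper_width: 20.6
grasp_force: 58.8
```

Emit:
step_arm:
  motion:
    - {"dr": [0,0,0],"slide": [0,0,0.1],"jaw": 10}
    - {"dr": [0,0,0],"slide": [0,0,0.2],"jaw": 10}
    - {"dr": [0,0,0],"slide": [0,0,0.3],"jaw": 10}
    - {"dr": [0,0,0],"slide": [0,0,0.35],"jaw": 10}
    - {"dr": [0,0,0],"slide": [0,0,0.4],"jaw": 10}
    - {"dr": [0,0,0],"slide": [0,0,0.45],"jaw": 10}
    - {"dr": [0,0,0],"slide": [0,0,0.5],"jaw": 10}
    - {"dr": [0,0,0],"slide": [0,0,0.5],"jaw": 10}

```text
clock: 42.65
position: [533.0, -101.8, 34.0]
ee_rot: [0.984, -0.178, -0.0, 0.0]
contact_force: [-0.8, -0.2, 1.3]
gripper_width: 20.5
grasp_force: 58.9
```

Emit:
step_arm:
  motion:
    - {"dr": [0,0,0],"slide": [0,0,0.05],"jaw": 10}
    - {"dr": [0,0,0],"slide": [0,0,0.1],"jaw": 10}
    - {"dr": [0,0,0],"slide": [0,0,0.15],"jaw": 10}
    - {"dr": [0,0,0],"slide": [0,0,0.2],"jaw": 10}
    - {"dr": [0,0,0],"slide": [0,0,0.25],"jaw": 10}
    - {"dr": [0,0,0],"slide": [0,0,0.25],"jaw": 10}
    - {"dr": [0,0,0],"slide": [0,0,0.25],"jaw": 10}
    - {"dr": [0,0,0],"slide": [0,0,0.25],"jaw": 10}

```text
clock: 43.65
position: [533.1, -101.8, 34.0]
ee_rot: [0.984, -0.178, 0.0, 0.0]
contact_force: [-2.1, 1.4, 5.2]
gripper_width: 20.4
grasp_force: 59.2
```

```bash
python3 -c "
from h import *
st=arm.read_state();print(st['contact_force'],st['position'])"
```

```text
[-2.10391133  1.39218993  5.21900698] [ 533.07822363 -101.83341222   33.9963677 ]
```

Firm contact at TCP 34.0, exactly the seated height (14 mm above the cup grasp), at 5 N. Now I'll relieve the load, release and withdraw.

Emit:
step_arm:
  motion:
    - {"dr": [0,0,0],"slide": [0,0,-0.2],"jaw": 10}
    - {"dr": [0,0,0],"slide": [0,0,-0.2],"jaw": 18}
    - {"dr": [0,0,0],"slide": [0,0,-0.2],"jaw": 21}
    - {"dr": [0,0,0],"slide": [0,0,-0.2],"jaw": 24}
    - {"dr": [0,0,0],"slide": [0,0,-0.2],"jaw": 28}
    - {"dr": [0,0,0],"slide": [0,0,-0.2],"jaw": 34}
    - {"dr": [0,0,0],"slide": [0,0,-0.2],"jaw": 40}
    - {"dr": [0,0,0],"slide": [0,0,-0.2],"jaw": 40}

```text
clock: 44.65
position: [533.1, -101.8, 33.8]
ee_rot: [0.984, -0.178, 0.0, -0.0]
contact_force: [0.2, 0.6, 0.1]
gripper_width: 40.0
grasp_force: 0.0
```

Emit:
step_arm:
  motion:
    - {"dr": [0,0,0],"slide": [0,0,-0.2],"jaw": 40}
    - {"dr": [0,0,0],"slide": [0,0,-2],"jaw": 40}
    - {"dr": [0,0,0],"slide": [0,0,-6],"jaw": 40}
    - {"dr": [0,0,0],"slide": [0,0,-14],"jaw": 40}
    - {"dr": [0,0,0],"slide": [0,0,-28],"jaw": 40}
    - {"dr": [0,0,0],"slide": [0,0,-45],"jaw": 40}
    - {"dr": [0,0,0],"slide": [0,0,-60],"jaw": 40}
    - {"dr": [0,0,0],"slide": [0,0,-70],"jaw": 40}

```text
clock: 45.65
position: [533.5, -101.8, 105.4]
ee_rot: [0.984, -0.178, 0.001, -0.0]
contact_force: [0.3, -0.3, -0.4]
gripper_width: 40.1
grasp_force: 0.0
```

```bash
python3 - <<'E'
from h import *
st=arm.read_state();im=optics.get_image("wrist");print(st["position"],st["contact_force"])
# head disc: print gray profiles around the expected top (74 mm above table) centre
P=lambda x,y,z:None
T=optics.camera_info("wrist")["T_tool_cam"];K=optics.camera_info("wrist")["camera_matrix"]
t=st["position"][2]-74
X,Y=np.meshgrid(np.arange(20,-20,-.5),np.arange(-22,22,.5),indexing='ij')
q=(np.stack([X,Y,np.full_like(X,t)],-1)-T[:3,3])@T[:3,:3]
r=np.hypot(q[...,0],q[...,1]);a=np.arctan2(r,-q[...,2])*K[0,0]
rc=cv2.remap(im,(K[0,2]+a*q[...,0]/r).astype(np.float32),(K[1,2]-a*q[...,1]/r).astype(np.float32),cv2.INTER_LINEAR)
g=cv2.cvtColor(rc,cv2.COLOR_BGR2GRAY)
print("across y at x=-1:",g[42,::2].tolist());print("along x at y=0:",g[::2,44].tolist())
E
```

```text
[ 533.48206639 -101.7647946   105.36388057] [ 0.34582957 -0.33285542 -0.40969033]
across y at x=-1: [108, 110, 108, 109, 109, 109, 110, 109, 109, 109, 97, 73, 71, 71, 72, 71, 72, 72, 72, 72, 68, 71, 73, 69, 72, 71, 70, 71, 71, 71, 69, 70, 69, 74, 99, 108, 108, 110, 107, 110, 109, 108, 108, 107]
along x at y=0: [229, 230, 229, 229, 230, 186, 82, 55, 58, 91, 157, 173, 151, 87, 69, 74, 72, 72, 71, 71, 71, 73, 71, 71, 70, 71, 70, 70, 70, 69, 71, 71, 73, 107, 45, 32, 32, 55, 101, 109]
```

The head measures 24 mm at the seated height and is centred on the axis, so it is the medium pin in the 12.5 mm hole. Handing in.

```bash
python3 -c "
from bench import arm
print(arm.job_done())"
```

```text
the job is handed in; nothing more can be done
None
```

The medium pin (12.5 mm shank) from the olive cup is seated in the 12.5 mm gauge hole, head flat on the bar, released and handed in at about 46 s; the highest force I read on the gauge was about 5 N, but no pass/fail result came back.

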